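# Line up the china candlesticks for packing

## Task

Get this set of four china candlesticks ready for wrapping: stand them upright in a row in order of height, one in the middle of each cardboard base pad, with the tallest on the pad nearest the open carton (it is packed first) and the shortest at the other end, by the bubble wrap. They are fragile, so set each one down gently, do not drop or knock one over, and leave the teacup where it stands.

Things in the scene. Friction and masses are not known exactly. Their poses are not given: they have to be found in the camera images.
- stick170: tallest of four white china candlesticks: 170 mm tall; round foot 86 mm across, charcoal above; stem 18 mm thick; at the top a candle socket, a straight round cup 36 mm across and 38 mm high with gold rim (no open hole): grip it there, within the top 34 mm, from any side. 0.1 to 0.5 kg. Origin: centre of the foot's underside, z up the stem; yaw means nothing. Starts upright on the bench.
- stick145: second tallest of four white china candlesticks: 145 mm tall; round foot 76 mm across, charcoal above; stem 18 mm thick; at the top a candle socket, a straight round cup 36 mm across and 38 mm high with gold rim (no open hole): grip it there, within the top 34 mm, from any side. 0.1 to 0.5 kg. Origin: centre of the foot's underside, z up the stem; yaw means nothing. Starts upright on the bench.
- stick120: third tallest of four white china candlesticks: 120 mm tall; round foot 66 mm across, charcoal above; stem 18 mm thick; at the top a candle socket, a straight round cup 36 mm across and 38 mm high with gold rim (no open hole): grip it there, within the top 34 mm, from any side. 0.1 to 0.5 kg. Origin: centre of the foot's underside, z up the stem; yaw means nothing. Starts upright on the bench.
- stick95: shortest of four white china candlesticks: 95 mm tall; round foot 56 mm across, charcoal above; stem 18 mm thick; at the top a candle socket, a straight round cup 36 mm across and 38 mm high with gold rim (no open hole): grip it there, within the top 34 mm, from any side. 0.1 to 0.5 kg. Origin: centre of the foot's underside, z up the stem; yaw means nothing. Starts upright on the bench.
- pad1: brown corrugated cardboard base pad, 100 x 100 x 5 mm, flat and fixed, one of four alike in a row (about 125 mm apart) on a strip of white packing paper across the bench; the one furthest to the left (most +y). Origin: centre of its underside, so its top is 5 mm above the origin.
- pad2: brown corrugated cardboard base pad, 100 x 100 x 5 mm, flat and fixed, one of four alike in a row (about 125 mm apart) on a strip of white packing paper across the bench; second from the left. Origin: centre of its underside, so its top is 5 mm above the origin.
- pad3: brown corrugated cardboard base pad, 100 x 100 x 5 mm, flat and fixed, one of four alike in a row (about 125 mm apart) on a strip of white packing paper across the bench; third from the left. Origin: centre of its underside, so its top is 5 mm above the origin.
- pad4: brown corrugated cardboard base pad, 100 x 100 x 5 mm, flat and fixed, one of four alike in a row (about 125 mm apart) on a strip of white packing paper across the bench; the one furthest to the right (most -y). Origin: centre of its underside, so its top is 5 mm above the origin.
- carton: open brown shipping carton, 305 mm long (away from the robot), 178 mm wide, 127 mm high, flaps hanging outwards (30 mm more all round); fixed on the bench beyond one end of the row of pads, the left (+y) or the right (-y); a roll of bubble wrap, 150 mm thick and 300 mm long, lies beyond the other end. Origin: bottom middle of the end wall nearest the robot.
- teacup: white teacup with charcoal band, gold lip and gold handle, 84 mm across and 62 mm high, standing loose among the candlesticks; not part of the job. Origin: centre of its underside.
There are look-alikes about, which are no part of the job. What is shaped like the stick145 but blue, purple or red is not meant.

How it is judged:
By the outcome, as a careful person would: the job done as asked, in the order asked, and still so for the second after the job is handed in, with the robot touching nothing.
It also fails if it takes over 120 s, if anything falls off the work surface, if the arm or the gripper's body presses on something with over 40 N, if the wrist force passes 120 N, or if a joint passes its speed limit or range.

## Robot

A 6-joint arm with a two-finger parallel gripper is mounted at the origin on the work surface. World frame = base frame: x ahead of the robot, y to its left, z up, the work surface at z = 0. Lengths are in mm, angles in rad, forces in N, time in s.
With the tool pointing down it reaches from about 350 to 875 mm from the base axis. Payload 4.2 kg.
Tool frame: the origin (TCP) lies at the very end of the fingers, on their centre line; the grasp point (between the pads) lies 19 mm behind it; z points along the fingers, y is the line along which they close (so a half turn about z gives the same grasp; the last joint's range is limited). The gripper opens to 85 mm and grips with 20 to 120 N. Pads are 22 mm wide; open, the fingers measure 114 mm over their backs; the gripper's body (76 mm by 85 mm) begins 54 mm behind the grasp point. The pads swing forward as they close: fully open they stand 13 mm farther back than shut.
Start: joints at [1.492, 0.385, 0.008, 0, -1.194, -0.259], TCP at [207.1, 589.668, 231.312] pointing down, gripper open.
Joint ranges: [-3.14, 3.14], [-1.21, 2.06], [-1.07, 1.41], [-3.16, 2.05], [-2.99, -0.16], [-3.1, 3.1]. Speed limits (rad/s): [2.79, 2.79, 3.14, 3.14, 3.14, 3.14].

## Interface

Orientations are given as a unit quaternion [x, y, z, w].
In Python, from bench import arm, optics gives the robot as it stands. The module is installed in compiled form; this text tells all that it offers.
- The arm moves only by the tool step_arm, never from a script. Its argument "motion" is a list of rows, each an object with "dr": the turn, a rotation vector about the tool's x, y, z in units of 8 degrees (1.0 is 8 degrees), a list of three; "slide": the shift along the tool's x, y, z in mm, a list of three; "jaw": the finger opening in mm, from 0 to 85.4. A call has exactly 8 rows; each row is the pose to reach, as a shift and turn from the pose commanded when the call began, along the tool's axes at that moment; what a row does not reach only later rows make up. A row lasts 1/8 s, in which the tool goes at most 62.5 mm and 10.7 degrees, less where a joint would pass 70% of its speed; a pose out of reach is approached as far as the arm can. A call with a gripper value outside its range is refused whole. The fingers move at their own pace and stop on an object; the grip force is fixed at half the most. Time passes only in rows, so rows that repeat a pose let the fingers close, or fill a call up. It gives the time, the measured TCP pose, the force, the opening and the grip force at its end, in the units of the state.
- arm.read_state(): the state, without advancing time (a new reading comes with each control period).
- optics.get_image(name): name is "side" or "top"; returns the picture (400x640x3 uint8, blue, green, red); there is no depth.
- optics.camera_info(name): a dict with "camera_matrix" (3x3 intrinsics, pixels), "k1" (the pictures are not rectified: a ray, as slopes to the right and down, at radius r is drawn at 1 + k1 r^2 times it, then the intrinsics apply), "view" (4x4, takes a point from world to camera coordinates). Camera axes: x right, y up, looking along -z (the intrinsics and any distortion apply to the point x, -y, -z); pixel columns grow to the right and rows downward; lengths in mm; the calibration is good to about 2 mm. A picture is of the moment at which its call begins. camera_info takes no time and is no camera call.
- arm.job_done(): hands the job in; it is judged then, once.
The state is a dict: "clock": time; "joints": joint angles; "joint_vel": joint speeds; "joint_efforts": joint torques, N m; "position": TCP position; "ee_rot": TCP orientation; "contact_force": force on the tool from outside, world axes, zero at the start; "wrist_torque": the same for the moment, N m; "gripper_width": finger opening in mm; "grasp_force": force on a finger pad.
Only numpy, scipy, OpenCV 4.12 (cv2) and the standard library are available. Lean on these libraries where they do the work, as an engineer would, in place of code of your own. Each camera call takes 0.05 s, during which the arm holds its last target. There are 200 camera calls.

## Working session

There is one attempt and no reset: what is moved stays moved. The work goes in short steps, Python scripts to look and compute and a tool call to move; the robot and the scene stay as the last step left them, time stands still between calls to the robot, and variables do not carry over. Pictures are saved under pics/ and viewed, at most 14 in all, crops included, and the job is handed in when it is done.

Besides the shell and the picture viewer there is one more tool, called after "Request:" as name(argument=value, ...) on one line, values as JSON. step_arm: Moves the arm, as the interface text tells. Its arguments: {"type":"object","properties":{"motion":{"type":"array","items":{"type":"object","properties":{"dr":{"type":"array","items":{"type":"number"}},"slide":{"type":"array","items":{"type":"number"}},"jaw":{"type":"number"}}}}},"required":["motion"]}

```bash
mkdir -p pics
python3 - <<'E'
from bench import arm, optics
import cv2,numpy as np
for n in("side","top"):
    cv2.imwrite(f"pics/{n}0.png",optics.get_image(n)); i=optics.camera_info(n)
    print(n,np.array(i["camera_matrix"]).tolist(),i["k1"],np.round(i["view"],3).tolist())
s=arm.read_state();print(s)
E
```

```text
side [[407.9572558339072, 0.0, 323.4295455112567], [0.0, 407.9572558339072, 203.01841902190665], [0.0, 0.0, 1.0]] 0.006748731921882356 [[0.722, -0.692, -0.007, -316.348], [0.413, 0.424, 0.806, -195.542], [-0.555, -0.585, 0.592, -1058.47], [0.0, 0.0, 0.0, 1.0]]
top [[494.90405922028066, 0.0, 311.09663073678337], [0.0, 494.90405922028066, 197.69497602516952], [0.0, 0.0, 1.0]] -0.11637493567714526 [[-0.015, -1.0, -0.022, 20.053], [0.987, -0.018, 0.157, -443.448], [-0.158, -0.019, 0.987, -1422.342], [0.0, 0.0, 0.0, 1.0]]
{'clock': 0.1, 'joints': array([ 1.49161533e+00,  3.85490588e-01,  6.78519554e-03, -4.01868808e-04,
       -1.19401395e+00, -2.58592155e-01]), 'joint_vel': array([ 0.00034498, -0.00097642,  0.00288142,  0.00125845, -0.00140421,
       -0.00111359]), 'joint_efforts': array([ 2.75058292e-04, -3.93318486e+01,  1.88929564e+01,  4.19791594e+00,
       -2.60427914e-03,  4.28956795e-06]), 'position': array([206.94217192, 589.20423556, 230.33818301]), 'ee_rot': array([ 9.85759596e-01, -1.68157844e-01, -9.98805447e-05,  9.74371819e-04]), 'contact_force': array([-0.67804499, -0.1399846 , -0.88776943]), 'wrist_torque': array([ 0.01215803,  0.06514154, -0.01073701]), 'grasp_force': 0.0, 'gripper_width': 85.23662428389204}
```

View pics/top0.png

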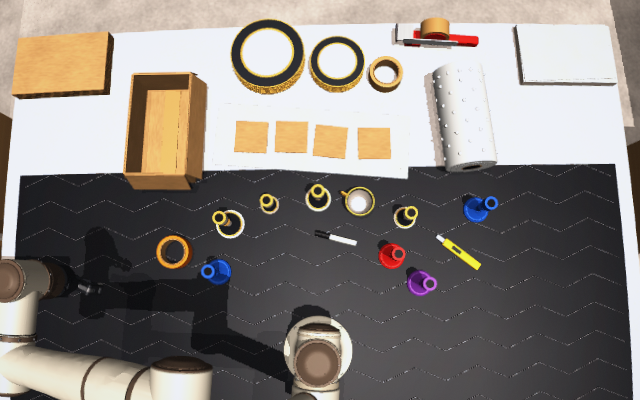

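View pics/side0.png

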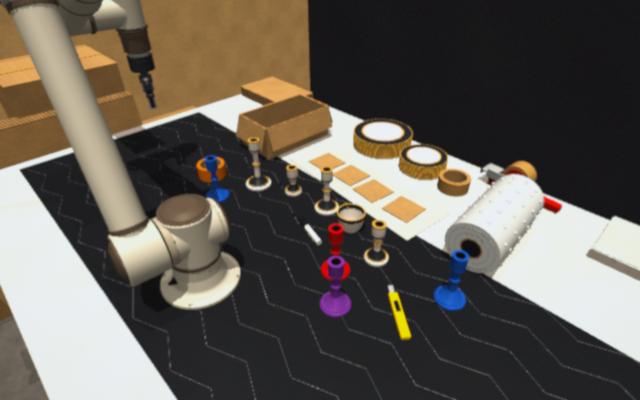

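Top view: the carton is on the left (+y), so the tallest goes on pad1. The white/gold sticks are at about (225,222), (268,203), (318,196) and (405,216). The teacup is at (357,201), and the blue, red and purple look-alikes are excluded. Next I'll take enlarged crops and pad positions.

```bash
cat > h.py <<'E'
import cv2,numpy as np
from bench import arm,optics
I={n:optics.camera_info(n) for n in("side","top")}
def ray(n,u,v):
    i=I[n];K=np.array(i["camera_matrix"]);V=np.array(i["view"])
    d=np.array([(u-K[0,2])/K[0,0],(v-K[1,2])/K[1,1]]);p=d.copy()
    for _ in range(20): p=d/(1+i["k1"]*(p@p))
    R=V[:3,:3]; return -R.T@V[:3,3], R.T@np.array([p[0],-p[1],-1])
def plane(n,u,v,z):
    o,d=ray(n,u,v); return o+d*(z-o[2])/d[2]
def tri(a,b):
    o1,d1=ray("top",*a);o2,d2=ray("side",*b)
    t=np.linalg.lstsq(np.c_[d1,-d2],o2-o1,rcond=None)[0]
    p,q=o1+d1*t[0],o2+d2*t[1]; return (p+q)/2,np.linalg.norm(p-q)
def proj(n,P):
    i=I[n];V=np.array(i["view"]);K=np.array(i["camera_matrix"]);c=V[:3,:3]@P+V[:3,3]
    s=np.array([c[0],-c[1]])/-c[2];s=s*(1+i["k1"]*(s@s));return K[:2,:2]@s+K[:2,2]
E
python3 - <<'E'
from h import *
t=cv2.imread("pics/top0.png");s=cv2.imread("pics/side0.png")
cv2.imwrite("pics/c_top.png",cv2.resize(t[170:250,200:430],None,fx=3.4,fy=3.4,interpolation=cv2.INTER_CUBIC))
cv2.imwrite("pics/c_side.png",cv2.resize(s[130:275,230:400],None,fx=4,fy=4,interpolation=cv2.INTER_CUBIC))
hsv=cv2.cvtColor(t,cv2.COLOR_BGR2HSV);m=cv2.inRange(hsv,(8,60,100),(25,255,255));m[:112]=0;m[165:]=0;m[:,:225]=0;m[:,400:]=0
for c in cv2.findContours(m,0,1)[0]:
    if cv2.contourArea(c)>300:
        P=np.array([plane("top",*q,5)[:2] for q in c[:,0].astype(float)],np.float32)
        r=cv2.minAreaRect(P); print("pad",np.round(r[0],1),np.round(r[1],1),round(r[2],1))
E
```

```text
pad [ 615.  -181.5] [98.8 95. ] 89.0
pad [623.1 -46.5] [ 99.3 100. ] 82.9
pad [640.6  72.6] [98.7 98.9] 88.6
pad [643.1 196.3] [100.8  99.3] 86.4
```

View pics/c_top.png

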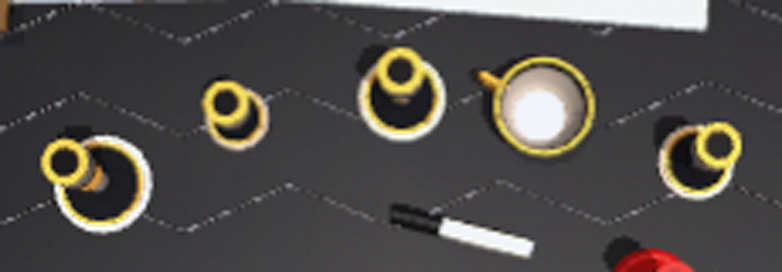

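View pics/c_side.png

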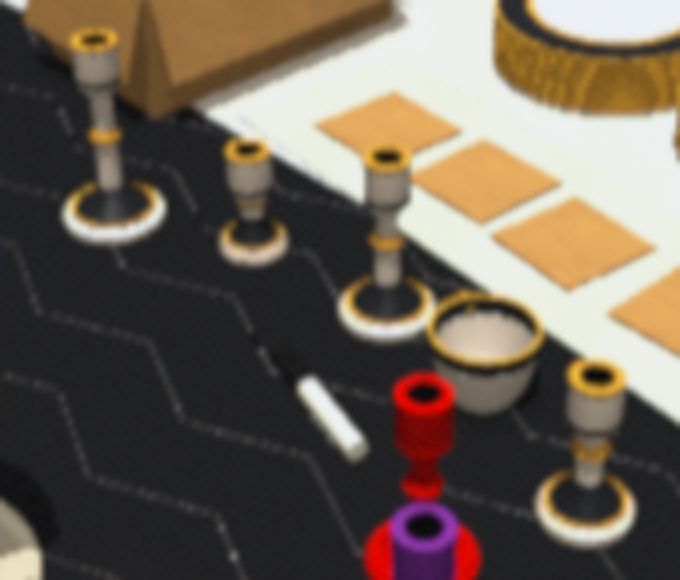

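The crops show the following, with rims as top/side pixels:

| Stick | Top | Side |
|---|---|---|
| stick170 | (219,217) | (253.5,140) |
| stick95 | (267,200) | (292,167.5) |
| stick145 | (318,191) | (327,169) |
| stick120 | (411,213) | (379,224) |

All four are white china with a gold rim. The stick145 at (318,191) is white, unlike the blue, red and purple look-alikes. I'll check the heights by triangulation.

Run:
```python
from h import *
for h,a,b,f in((170,(65,161),(94,40),(102,184)),(95,(228,103),(248,150),(237,118)),(145,(401,71),(387,157),(402,97)),(120,(718,146),(596,376),(697,161))):
    a=np.array(a)/3.4+[199.7,169.7];b=np.array(b)/4+[229.7,129.7];f=np.array(f)/3.4+[199.7,169.7]
    p,e=tri(a,b);print(h,p.round(1),e.round(1),"rim top",plane("top",*a,h).round(1)[:2],"side",plane("side",*b,h).round(1)[:2],"foot",plane("top",*f,8).round(1)[:2])
print("cup",plane("top",543/3.4+199.7,107/3.4+169.7,62).round(1))
s=arm.read_state();R=s["ee_rot"];print(R, 2*np.arctan2(R[1],R[0]))
```

```text
170 [374.  258.4 168.7] 1.0 rim top [374.2 257.8] side [372.1 256.5] foot [373.2 258.5]
95 [429.5 137.7  94.1] 1.4 rim top [429.9 137.2] side [427.9 136.9] foot [429.9 138.8]
145 [445.4  -7.3 144.1] 0.7 rim top [445.5  -7.5] side [444.   -8.2] foot [446.1  -7.2]
120 [ 383.4 -263.7  118.8] 0.6 rim top [ 383.4 -263.7] side [ 381.9 -264.4] foot [ 384.5 -265.1]
cup [ 426.8 -126.9   62. ]
[ 9.85759596e-01 -1.68157844e-01 -9.98805447e-05  9.74371819e-04] -0.3379213689992159
```

Triangulated heights come out at 169, 94, 144 and 119 mm, which confirms which stick is which. First move goes above stick170 while squaring the tool yaw to the world axes.

Request:
step_arm(motion=[{"slide":[30,29,0],"dr":[0,0,-0.4],"jaw":85},{"slide":[80,77,0],"dr":[0,0,-0.9],"jaw":85},{"slide":[125,120,0],"dr":[0,0,-1.4],"jaw":85},{"slide":[170,163,0],"dr":[0,0,-1.8],"jaw":85},{"slide":[215,207,0],"dr":[0,0,-2.2],"jaw":85},{"slide":[250,240,0],"dr":[0,0,-2.42],"jaw":85},{"slide":[268,257.5,0],"dr":[0,0,-2.42],"jaw":85},{"slide":[268,257.5,0],"dr":[0,0,-2.42],"jaw":85}])

```text
clock: 1.1
position: [374.9, 256.3, 231.1]
ee_rot: [1.0, -0.002, -0.0, 0.0]
contact_force: [0.8, 0.9, 0.5]
gripper_width: 84.9
grasp_force: 0.0
```

Request:
step_arm(motion=[{"slide":[-0.5,-1.2,15],"jaw":85},{"slide":[-0.5,-1.2,40],"jaw":85},{"slide":[-0.5,-1.2,65],"jaw":85},{"slide":[-0.5,-1.2,85],"jaw":85},{"slide":[-0.5,-1.2,94],"jaw":85},{"slide":[-0.5,-1.2,94],"jaw":70},{"slide":[-0.5,-1.2,94],"jaw":50},{"slide":[-0.5,-1.2,94],"jaw":42}])

```text
$.motion[0]: bad value
```

Request:
step_arm(motion=[{"slide":[0,0,0],"jaw":38},{"slide":[0,0,0],"jaw":35},{"slide":[0,0,0],"jaw":30},{"slide":[0,0,0],"jaw":25},{"slide":[0,0,0],"jaw":20},{"slide":[0,0,0],"jaw":20},{"slide":[0,0,0],"jaw":20},{"slide":[0,0,0],"jaw":20}])

```text
$.motion[0]: bad value
```

Each row needs all three fields, so I'll resend with `dr`.

Request:
step_arm(motion=[{"dr":[0,0,0],"slide":[-0.5,-1.2,15],"jaw":85},{"dr":[0,0,0],"slide":[-0.5,-1.2,40],"jaw":85},{"dr":[0,0,0],"slide":[-0.5,-1.2,65],"jaw":85},{"dr":[0,0,0],"slide":[-0.5,-1.2,85],"jaw":85},{"dr":[0,0,0],"slide":[-0.5,-1.2,94],"jaw":85},{"dr":[0,0,0],"slide":[-0.5,-1.2,94],"jaw":70},{"dr":[0,0,0],"slide":[-0.5,-1.2,94],"jaw":50},{"dr":[0,0,0],"slide":[-0.5,-1.2,94],"jaw":42}])

```text
clock: 2.1
position: [374.4, 259.6, 138.0]
ee_rot: [1.0, 0.0, 0.001, -0.001]
contact_force: [-0.1, -0.2, -0.3]
gripper_width: 41.7
grasp_force: 0.0
```

Request:
step_arm(motion=[{"dr":[0,0,0],"slide":[0,0,0],"jaw":38},{"dr":[0,0,0],"slide":[0,0,0],"jaw":35},{"dr":[0,0,0],"slide":[0,0,0],"jaw":30},{"dr":[0,0,0],"slide":[0,0,0],"jaw":25},{"dr":[0,0,0],"slide":[0,0,0],"jaw":20},{"dr":[0,0,0],"slide":[0,0,0],"jaw":20},{"dr":[0,0,0],"slide":[0,0,0],"jaw":20},{"dr":[0,0,0],"slide":[0,0,0],"jaw":20}])

```text
clock: 3.1
position: [374.3, 258.5, 138.0]
ee_rot: [1.0, 0.0, 0.0, 0.0]
contact_force: [-0.6, -2.8, 5.8]
gripper_width: 34.3
grasp_force: 59.2
```

Request:
step_arm(motion=[{"dr":[0,0,0],"slide":[0,0,-5],"jaw":20},{"dr":[0,0,0],"slide":[0,0,-20],"jaw":20},{"dr":[0,0,0],"slide":[0,0,-45],"jaw":20},{"dr":[0,0,0],"slide":[0,0,-75],"jaw":20},{"dr":[0,0,0],"slide":[0,0,-105],"jaw":20},{"dr":[0,0,0],"slide":[0,0,-130],"jaw":20},{"dr":[0,0,0],"slide":[0,0,-145],"jaw":20},{"dr":[0,0,0],"slide":[0,0,-150],"jaw":20}])

```text
clock: 4.1
position: [373.9, 259.3, 287.3]
ee_rot: [1.0, -0.0, -0.0, -0.0]
contact_force: [-0.3, -0.1, -4.3]
gripper_width: 34.4
grasp_force: 60.5
```

Request:
step_arm(motion=[{"dr":[0,0,0],"slide":[10,2,0],"jaw":20},{"dr":[0,0,0],"slide":[40,9,0],"jaw":20},{"dr":[0,0,0],"slide":[85,20,0],"jaw":20},{"dr":[0,0,0],"slide":[135,31,0],"jaw":20},{"dr":[0,0,0],"slide":[185,43,0],"jaw":20},{"dr":[0,0,0],"slide":[230,53,0],"jaw":20},{"dr":[0,0,0],"slide":[260,60,0],"jaw":20},{"dr":[0,0,0],"slide":[269,62,0],"jaw":20}])

```text
clock: 5.1
position: [644.7, 195.8, 283.6]
ee_rot: [1.0, -0.001, -0.002, 0.001]
contact_force: [-0.5, 0.2, -5.9]
gripper_width: 34.5
grasp_force: 60.6
```

Run:
```python
from h import *
s=arm.read_state();print(s["position"],s["contact_force"],s["wrist_torque"],s["ee_rot"])
a=optics.get_image("top")[60:260,120:420];b=optics.get_image("side")[50:250,190:490]
cv2.imwrite("pics/1.png",cv2.resize(np.vstack([a,b]),None,fx=1.5,fy=1.5))
```

```text
[644.71215973 195.78781062 283.59887057] [-0.52175115  0.22682041 -5.92615543] [ 0.00293794 -0.04100039 -0.02177062] [ 0.99999623 -0.00110244 -0.00226259  0.00109843]
```

View pics/1.png

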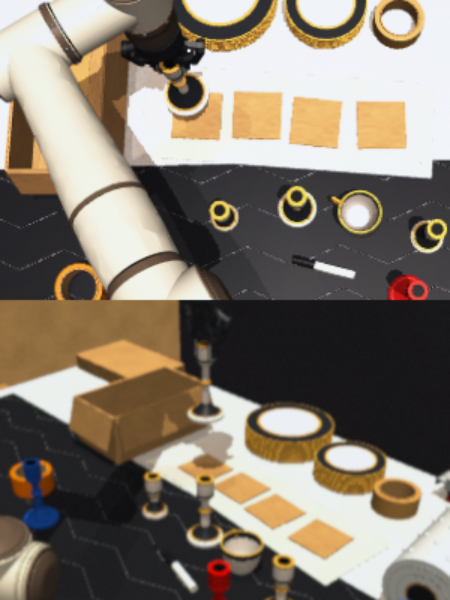

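The stick hangs upright above pad1. I'll lower it, slowing near the end.

Request:
step_arm(motion=[{"dr":[0,0,0],"slide":[-1,0,10],"jaw":20},{"dr":[0,0,0],"slide":[-1,0,35],"jaw":20},{"dr":[0,0,0],"slide":[-1,0,62],"jaw":20},{"dr":[0,0,0],"slide":[-1,0,90],"jaw":20},{"dr":[0,0,0],"slide":[-1,0,113],"jaw":20},{"dr":[0,0,0],"slide":[-1,0,126],"jaw":20},{"dr":[0,0,0],"slide":[-1,0,132],"jaw":20},{"dr":[0,0,0],"slide":[-1,0,132],"jaw":20}])

```text
clock: 6.2
position: [642.1, 197.3, 155.7]
ee_rot: [1.0, 0.0, 0.0, -0.0]
contact_force: [0.8, 1.0, -4.1]
gripper_width: 34.6
grasp_force: 60.6
```

Request:
step_arm(motion=[{"dr":[0,0,0],"slide":[0,0,1],"jaw":20},{"dr":[0,0,0],"slide":[0,0,2],"jaw":20},{"dr":[0,0,0],"slide":[0,0,3],"jaw":20},{"dr":[0,0,0],"slide":[0,0,4],"jaw":20},{"dr":[0,0,0],"slide":[0,0,5],"jaw":20},{"dr":[0,0,0],"slide":[0,0,6],"jaw":20},{"dr":[0,0,0],"slide":[0,0,6.5],"jaw":20},{"dr":[0,0,0],"slide":[0,0,6.5],"jaw":20}])

```text
clock: 7.2
position: [642.1, 197.1, 148.7]
ee_rot: [1.0, 0.0, -0.0, 0.0]
contact_force: [0.4, -0.4, -4.8]
gripper_width: 34.6
grasp_force: 60.6
```

Request:
step_arm(motion=[{"dr":[0,0,0],"slide":[0.5,0.5,1],"jaw":20},{"dr":[0,0,0],"slide":[0.5,0.5,2],"jaw":20},{"dr":[0,0,0],"slide":[0.5,0.5,3],"jaw":20},{"dr":[0,0,0],"slide":[0.5,0.5,4],"jaw":20},{"dr":[0,0,0],"slide":[0.5,0.5,4.5],"jaw":20},{"dr":[0,0,0],"slide":[0.5,0.5,5],"jaw":20},{"dr":[0,0,0],"slide":[0.5,0.5,5.5],"jaw":20},{"dr":[0,0,0],"slide":[0.5,0.5,5.5],"jaw":20}])

```text
clock: 8.2
position: [642.6, 196.6, 143.3]
ee_rot: [1.0, 0.0, -0.0, 0.0]
contact_force: [-0.2, 0.9, -2.8]
gripper_width: 34.3
grasp_force: 60.6
```

Request:
step_arm(motion=[{"dr":[0,0,0],"slide":[0,0,0.4],"jaw":20},{"dr":[0,0,0],"slide":[0,0,0.8],"jaw":20},{"dr":[0,0,0],"slide":[0,0,0.8],"jaw":20},{"dr":[0,0,0],"slide":[0,0,0.8],"jaw":34},{"dr":[0,0,0],"slide":[0,0,0.8],"jaw":38},{"dr":[0,0,0],"slide":[0,0,0.8],"jaw":44},{"dr":[0,0,0],"slide":[0,0,0.8],"jaw":55},{"dr":[0,0,0],"slide":[0,0,0.8],"jaw":75}])

```text
clock: 9.2
position: [642.8, 196.8, 142.8]
ee_rot: [1.0, 0.0, 0.0, -0.0]
contact_force: [-0.6, -0.0, -0.0]
gripper_width: 71.6
grasp_force: 0.0
```

Request:
step_arm(motion=[{"dr":[0,0,0],"slide":[0,0,0],"jaw":85},{"dr":[0,0,0],"slide":[0,0,-10],"jaw":85},{"dr":[0,0,0],"slide":[0,0,-30],"jaw":85},{"dr":[0,0,0],"slide":[0,0,-60],"jaw":85},{"dr":[0,0,0],"slide":[-30,30,-75],"jaw":85},{"dr":[0,0,0],"slide":[-75,75,-80],"jaw":85},{"dr":[0,0,0],"slide":[-120,120,-80],"jaw":85},{"dr":[0,0,0],"slide":[-150,150,-80],"jaw":85}])

```text
clock: 10.2
position: [490.9, 45.1, 223.7]
ee_rot: [1.0, -0.0, 0.001, -0.0]
contact_force: [0.3, 0.1, 0.7]
gripper_width: 84.8
grasp_force: 0.0
```

Run:
```python
from h import *
a=optics.get_image("top")[60:260,120:420];b=optics.get_image("side")[50:250,190:490]
cv2.imwrite("pics/2.png",cv2.resize(np.vstack([a,b]),None,fx=1.5,fy=1.5))
```

```text
(no output)
```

View pics/2.png

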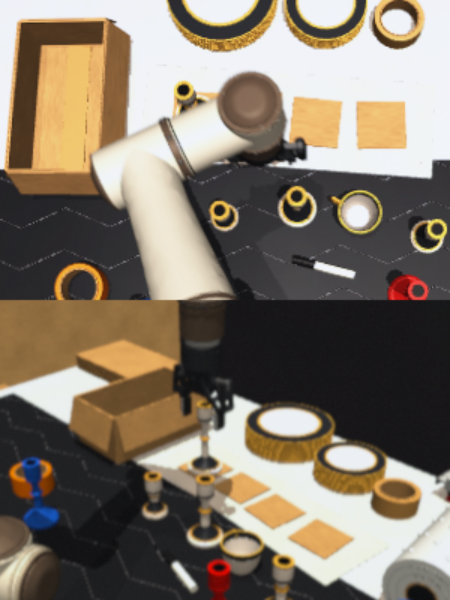

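Stick170 stands upright on pad1 (rim near crop (183,90)). Next is stick145, from (445,-7.5) to pad2 at (640.6,72.6).

Request:
step_arm(motion=[{"dr":[0,0,0],"slide":[-15,17,0],"jaw":85},{"dr":[0,0,0],"slide":[-38,43,0],"jaw":85},{"dr":[0,0,0],"slide":[-45.5,52.5,0],"jaw":85},{"dr":[0,0,0],"slide":[-45.5,52.5,15],"jaw":85},{"dr":[0,0,0],"slide":[-45.5,52.5,45],"jaw":85},{"dr":[0,0,0],"slide":[-45.5,52.5,80],"jaw":85},{"dr":[0,0,0],"slide":[-45.5,52.5,104],"jaw":85},{"dr":[0,0,0],"slide":[-45.5,52.5,112],"jaw":85}])

```text
clock: 11.3
position: [447.0, -5.9, 109.3]
ee_rot: [1.0, 0.0, -0.001, 0.0]
contact_force: [0.0, 0.1, -0.1]
gripper_width: 84.9
grasp_force: 0.0
```

Request:
step_arm(motion=[{"dr":[0,0,0],"slide":[0,0,0],"jaw":60},{"dr":[0,0,0],"slide":[0,0,0],"jaw":45},{"dr":[0,0,0],"slide":[0,0,0],"jaw":40},{"dr":[0,0,0],"slide":[0,0,0],"jaw":36},{"dr":[0,0,0],"slide":[0,0,0],"jaw":32},{"dr":[0,0,0],"slide":[0,0,0],"jaw":25},{"dr":[0,0,0],"slide":[0,0,0],"jaw":20},{"dr":[0,0,0],"slide":[0,0,0],"jaw":20}])

```text
clock: 12.3
position: [447.8, -6.2, 111.5]
ee_rot: [1.0, 0.0, 0.001, 0.0]
contact_force: [-0.3, -3.3, 6.5]
gripper_width: 34.5
grasp_force: 59.6
```

Request:
step_arm(motion=[{"dr":[0,0,0],"slide":[0,0,-5],"jaw":20},{"dr":[0,0,0],"slide":[0,0,-20],"jaw":20},{"dr":[0,0,0],"slide":[0,0,-40],"jaw":20},{"dr":[0,0,0],"slide":[4,-2,-60],"jaw":20},{"dr":[0,0,0],"slide":[25,-10,-75],"jaw":20},{"dr":[0,0,0],"slide":[55,-22,-80],"jaw":20},{"dr":[0,0,0],"slide":[90,-36,-80],"jaw":20},{"dr":[0,0,0],"slide":[125,-51,-80],"jaw":20}])

```text
clock: 13.3
position: [572.5, 45.8, 189.8]
ee_rot: [1.0, -0.0, -0.001, -0.0]
contact_force: [-0.5, -0.6, -1.9]
gripper_width: 34.5
grasp_force: 60.0
```

Request:
step_arm(motion=[{"dr":[0,0,0],"slide":[30,-12,0],"jaw":20},{"dr":[0,0,0],"slide":[55,-22,5],"jaw":20},{"dr":[0,0,0],"slide":[68,-27,15],"jaw":20},{"dr":[0,0,0],"slide":[70,-28,30],"jaw":20},{"dr":[0,0,0],"slide":[70,-28,46],"jaw":20},{"dr":[0,0,0],"slide":[70,-28,58],"jaw":20},{"dr":[0,0,0],"slide":[70,-28,64],"jaw":20},{"dr":[0,0,0],"slide":[70,-28,64],"jaw":20}])

```text
clock: 14.3
position: [641.8, 72.9, 126.3]
ee_rot: [1.0, -0.0, -0.0, 0.0]
contact_force: [0.1, 0.5, -1.7]
gripper_width: 34.3
grasp_force: 60.0
```

Request:
step_arm(motion=[{"dr":[0,0,0],"slide":[0,0,0],"jaw":20},{"dr":[0,0,0],"slide":[0,0,0],"jaw":20},{"dr":[0,0,0],"slide":[0,0,0],"jaw":20},{"dr":[0,0,0],"slide":[0,0,0],"jaw":20},{"dr":[0,0,0],"slide":[0,0,0],"jaw":20},{"dr":[0,0,0],"slide":[0,0,0],"jaw":20},{"dr":[0,0,0],"slide":[0,0,0],"jaw":20},{"dr":[0,0,0],"slide":[0,0,0],"jaw":20}])

```text
clock: 15.3
position: [642.1, 73.1, 126.5]
ee_rot: [1.0, 0.0, -0.0, 0.0]
contact_force: [0.9, 0.5, -3.2]
gripper_width: 34.7
grasp_force: 60.0
```

Run:
```python
from h import *
s=arm.read_state();print(s["position"],s["contact_force"],s["wrist_torque"])
a=optics.get_image("top")[100:190,190:420];b=optics.get_image("side")[120:240,250:450]
cv2.imwrite("pics/3.png",np.vstack([cv2.resize(a,(690,270)),cv2.resize(b,(500,300))[:, :]if 0 else cv2.copyMakeBorder(cv2.resize(b,(500,300)),0,0,0,190,0)]))
```

```text
[642.1307567   73.13698844 126.45449227] [ 0.86644309  0.51024563 -3.15885522] [-0.01266311 -0.02036287  0.02729365]
```

View pics/3.png

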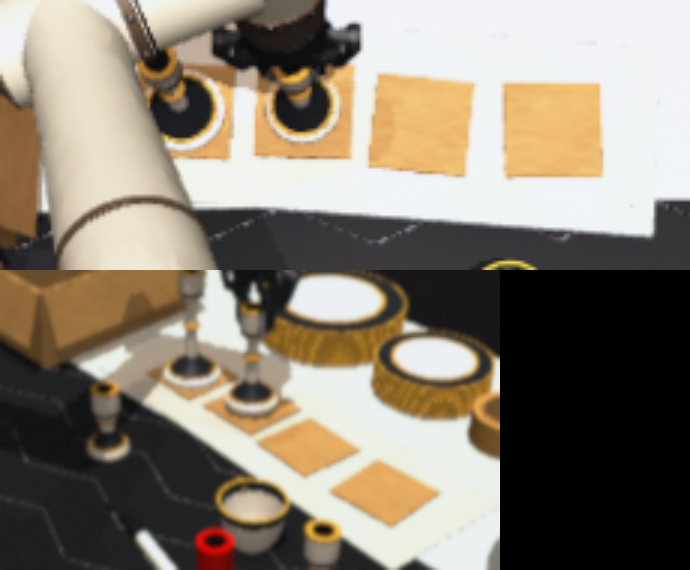

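The stick hovers upright over the centre of pad2 (crop (302,108)). I'll lower it about 10 mm.

Request:
step_arm(motion=[{"dr":[0,0,0],"slide":[0,0,2],"jaw":20},{"dr":[0,0,0],"slide":[0,0,4],"jaw":20},{"dr":[0,0,0],"slide":[0,0,6],"jaw":20},{"dr":[0,0,0],"slide":[0,0,7],"jaw":20},{"dr":[0,0,0],"slide":[0,0,8],"jaw":20},{"dr":[0,0,0],"slide":[0,0,9],"jaw":20},{"dr":[0,0,0],"slide":[0,0,9.5],"jaw":20},{"dr":[0,0,0],"slide":[0,0,9.5],"jaw":20}])

```text
clock: 16.4
position: [642.1, 73.1, 117.0]
ee_rot: [1.0, 0.0, -0.0, 0.0]
contact_force: [-0.1, -0.4, -1.7]
gripper_width: 34.5
grasp_force: 60.0
```

Request:
step_arm(motion=[{"dr":[0,0,0],"slide":[0,0,0.4],"jaw":20},{"dr":[0,0,0],"slide":[0,0,0.8],"jaw":20},{"dr":[0,0,0],"slide":[0,0,1.2],"jaw":20},{"dr":[0,0,0],"slide":[0,0,1.2],"jaw":20},{"dr":[0,0,0],"slide":[0,0,1.2],"jaw":20},{"dr":[0,0,0],"slide":[0,0,1.2],"jaw":20},{"dr":[0,0,0],"slide":[0,0,1.2],"jaw":20},{"dr":[0,0,0],"slide":[0,0,1.2],"jaw":20}])

```text
clock: 17.4
position: [642.5, 73.1, 116.5]
ee_rot: [1.0, 0.0, 0.001, 0.0]
contact_force: [-0.7, -0.5, 5.0]
gripper_width: 34.5
grasp_force: 60.7
```

Contact is at +5 N. I'll release, rise, and go to stick120 at (383.4,-263.7), passing above the teacup.

Request:
step_arm(motion=[{"dr":[0,0,0],"slide":[0,0,0],"jaw":34},{"dr":[0,0,0],"slide":[0,0,0],"jaw":38},{"dr":[0,0,0],"slide":[0,0,0],"jaw":44},{"dr":[0,0,0],"slide":[0,0,0],"jaw":55},{"dr":[0,0,0],"slide":[0,0,0],"jaw":75},{"dr":[0,0,0],"slide":[0,0,0],"jaw":85},{"dr":[0,0,0],"slide":[0,0,-10],"jaw":85},{"dr":[0,0,0],"slide":[0,0,-35],"jaw":85}])

```text
clock: 18.4
position: [641.4, 73.0, 150.5]
ee_rot: [1.0, -0.0, -0.001, 0.0]
contact_force: [-0.2, 0.5, 1.1]
gripper_width: 84.8
grasp_force: 0.0
```

Request:
step_arm(motion=[{"dr":[0,0,0],"slide":[0,0,-30],"jaw":85},{"dr":[0,0,0],"slide":[-20,26,-40],"jaw":85},{"dr":[0,0,0],"slide":[-55,72,-40],"jaw":85},{"dr":[0,0,0],"slide":[-92,120,-40],"jaw":85},{"dr":[0,0,0],"slide":[-129,168,-40],"jaw":85},{"dr":[0,0,0],"slide":[-166,216,-40],"jaw":85},{"dr":[0,0,0],"slide":[-203,264,-40],"jaw":85},{"dr":[0,0,0],"slide":[-230,300,-40],"jaw":85}])

```text
clock: 19.4
position: [410.7, -228.4, 192.0]
ee_rot: [1.0, -0.0, 0.001, 0.0]
contact_force: [0.3, -0.9, -0.2]
gripper_width: 85.6
grasp_force: 0.0
```

Request:
step_arm(motion=[{"dr":[0,0,0],"slide":[-18,24,0],"jaw":85},{"dr":[0,0,0],"slide":[-28,36.5,0],"jaw":85},{"dr":[0,0,0],"slide":[-28,36.5,0],"jaw":85},{"dr":[0,0,0],"slide":[-28,36.5,0],"jaw":85},{"dr":[0,0,0],"slide":[-28,36.5,0],"jaw":85},{"dr":[0,0,0],"slide":[-28,36.5,0],"jaw":85},{"dr":[0,0,0],"slide":[-28,36.5,0],"jaw":85},{"dr":[0,0,0],"slide":[-28,36.5,0],"jaw":85}])

```text
clock: 20.4
position: [384.2, -263.3, 190.8]
ee_rot: [1.0, 0.0, -0.0, -0.0]
contact_force: [-0.5, -0.0, -0.8]
gripper_width: 84.8
grasp_force: 0.0
```

Request:
step_arm(motion=[{"dr":[0,0,0],"slide":[-0.5,0.4,10],"jaw":85},{"dr":[0,0,0],"slide":[-0.5,0.4,35],"jaw":85},{"dr":[0,0,0],"slide":[-0.5,0.4,65],"jaw":85},{"dr":[0,0,0],"slide":[-0.5,0.4,90],"jaw":85},{"dr":[0,0,0],"slide":[-0.5,0.4,103],"jaw":85},{"dr":[0,0,0],"slide":[-0.5,0.4,103],"jaw":80},{"dr":[0,0,0],"slide":[-0.5,0.4,103],"jaw":60},{"dr":[0,0,0],"slide":[-0.5,0.4,103],"jaw":45}])

```text
clock: 21.4
position: [384.3, -264.0, 88.7]
ee_rot: [1.0, 0.0, 0.001, 0.0]
contact_force: [0.5, 0.8, 0.9]
gripper_width: 45.8
grasp_force: 0.0
```

Request:
step_arm(motion=[{"dr":[0,0,0],"slide":[0,0,0],"jaw":40},{"dr":[0,0,0],"slide":[0,0,0],"jaw":37},{"dr":[0,0,0],"slide":[0,0,0],"jaw":34},{"dr":[0,0,0],"slide":[0,0,0],"jaw":30},{"dr":[0,0,0],"slide":[0,0,0],"jaw":25},{"dr":[0,0,0],"slide":[0,0,0],"jaw":20},{"dr":[0,0,0],"slide":[0,0,0],"jaw":20},{"dr":[0,0,0],"slide":[0,0,0],"jaw":20}])

```text
clock: 22.4
position: [384.2, -264.3, 88.5]
ee_rot: [1.0, 0.0, 0.001, 0.001]
contact_force: [-0.6, -2.7, 6.0]
gripper_width: 34.6
grasp_force: 59.3
```

Request:
step_arm(motion=[{"dr":[0,0,0],"slide":[0,0,-5],"jaw":20},{"dr":[0,0,0],"slide":[0,0,-20],"jaw":20},{"dr":[0,0,0],"slide":[0,0,-45],"jaw":20},{"dr":[0,0,0],"slide":[5,0,-75],"jaw":20},{"dr":[0,0,0],"slide":[25,-5,-95],"jaw":20},{"dr":[0,0,0],"slide":[60,-15,-100],"jaw":20},{"dr":[0,0,0],"slide":[95,-35,-100],"jaw":20},{"dr":[0,0,0],"slide":[130,-65,-100],"jaw":20}])

```text
clock: 23.4
position: [513.6, -197.8, 186.6]
ee_rot: [1.0, -0.001, -0.001, -0.001]
contact_force: [1.3, -0.0, -2.6]
gripper_width: 34.6
grasp_force: 60.1
```

Request:
step_arm(motion=[{"dr":[0,0,0],"slide":[35,-35,0],"jaw":20},{"dr":[0,0,0],"slide":[70,-75,0],"jaw":20},{"dr":[0,0,0],"slide":[95,-115,0],"jaw":20},{"dr":[0,0,0],"slide":[107,-143,5],"jaw":20},{"dr":[0,0,0],"slide":[109.5,-152.5,20],"jaw":20},{"dr":[0,0,0],"slide":[109.5,-152.5,42],"jaw":20},{"dr":[0,0,0],"slide":[109.5,-152.5,60],"jaw":20},{"dr":[0,0,0],"slide":[109.5,-152.5,70],"jaw":20}])

```text
clock: 24.4
position: [621.1, -46.8, 115.3]
ee_rot: [1.0, -0.001, -0.002, 0.0]
contact_force: [0.6, 0.0, -2.9]
gripper_width: 34.3
grasp_force: 60.2
```

Request:
step_arm(motion=[{"dr":[0,0,0],"slide":[0,0,7],"jaw":20},{"dr":[0,0,0],"slide":[0,0,13],"jaw":20},{"dr":[0,0,0],"slide":[0,0,16],"jaw":20},{"dr":[0,0,0],"slide":[0,0,16],"jaw":20},{"dr":[0,0,0],"slide":[0,0,16],"jaw":20},{"dr":[0,0,0],"slide":[0,0,16],"jaw":20},{"dr":[0,0,0],"slide":[0,0,16],"jaw":20},{"dr":[0,0,0],"slide":[0,0,16],"jaw":20}])

```text
clock: 25.4
position: [623.2, -46.3, 101.9]
ee_rot: [1.0, 0.0, 0.0, -0.0]
contact_force: [0.4, 0.1, -3.1]
gripper_width: 34.7
grasp_force: 60.2
```

Run:
```python
from h import *
s=arm.read_state();print(s["position"],s["contact_force"],s["wrist_torque"])
a=optics.get_image("top")[100:230,190:420];b=optics.get_image("side")[120:240,250:450]
cv2.imwrite("pics/4.png",np.vstack([cv2.resize(a,(530,300)),cv2.copyMakeBorder(cv2.resize(b,(500,300)),0,0,0,30,0)]))
```

```text
[623.15846841 -46.25196018 101.8787378 ] [ 0.43334547  0.07759569 -3.10267722] [-0.04566631  0.01224505 -0.07105397]
```

View pics/4.png

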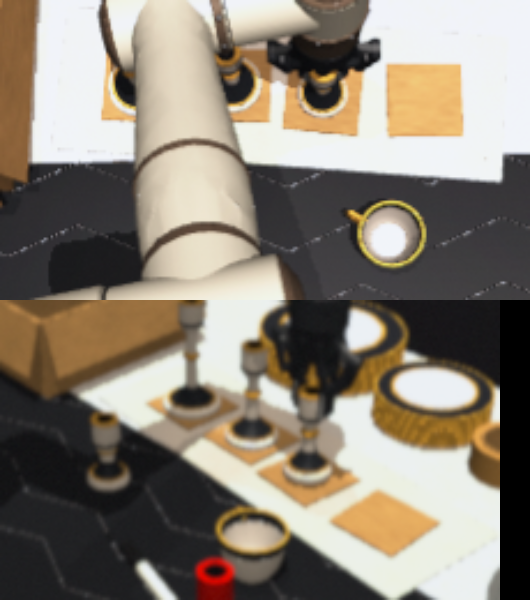

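Stick120 hovers over the centre of pad3 at crop (322,97). Sticks 170 and 145 stand, and the cup hasn't moved. I'll lower about 8.5 mm.

Request:
step_arm(motion=[{"dr":[0,0,0],"slide":[0,0,2],"jaw":20},{"dr":[0,0,0],"slide":[0,0,4],"jaw":20},{"dr":[0,0,0],"slide":[0,0,5],"jaw":20},{"dr":[0,0,0],"slide":[0,0,6],"jaw":20},{"dr":[0,0,0],"slide":[0,0,7],"jaw":20},{"dr":[0,0,0],"slide":[0,0,7.5],"jaw":20},{"dr":[0,0,0],"slide":[0,0,8],"jaw":20},{"dr":[0,0,0],"slide":[0,0,8],"jaw":20}])

```text
clock: 26.5
position: [623.1, -46.3, 93.8]
ee_rot: [1.0, 0.0, -0.0, -0.0]
contact_force: [-0.4, 0.4, -3.3]
gripper_width: 34.2
grasp_force: 60.2
```

Request:
step_arm(motion=[{"dr":[0,0,0],"slide":[0,0,0.3],"jaw":20},{"dr":[0,0,0],"slide":[0,0,0.6],"jaw":20},{"dr":[0,0,0],"slide":[0,0,0.9],"jaw":20},{"dr":[0,0,0],"slide":[0,0,1],"jaw":20},{"dr":[0,0,0],"slide":[0,0,1],"jaw":20},{"dr":[0,0,0],"slide":[0,0,1],"jaw":20},{"dr":[0,0,0],"slide":[0,0,1],"jaw":20},{"dr":[0,0,0],"slide":[0,0,1],"jaw":20}])

```text
clock: 27.5
position: [623.5, -46.4, 93.6]
ee_rot: [1.0, 0.0, 0.0, 0.0]
contact_force: [-1.7, -0.4, 5.1]
gripper_width: 34.5
grasp_force: 61.0
```

Request:
step_arm(motion=[{"dr":[0,0,0],"slide":[0,0,0],"jaw":34},{"dr":[0,0,0],"slide":[0,0,0],"jaw":38},{"dr":[0,0,0],"slide":[0,0,0],"jaw":44},{"dr":[0,0,0],"slide":[0,0,0],"jaw":55},{"dr":[0,0,0],"slide":[0,0,0],"jaw":75},{"dr":[0,0,0],"slide":[0,0,0],"jaw":85},{"dr":[0,0,0],"slide":[0,0,-10],"jaw":85},{"dr":[0,0,0],"slide":[0,0,-40],"jaw":85}])

```text
clock: 28.5
position: [622.1, -46.4, 132.1]
ee_rot: [1.0, -0.0, -0.002, 0.0]
contact_force: [0.8, 1.2, 0.7]
gripper_width: 85.2
grasp_force: 0.0
```

Request:
step_arm(motion=[{"dr":[0,0,0],"slide":[-10,0,-30],"jaw":85},{"dr":[0,0,0],"slide":[-40,-20,-40],"jaw":85},{"dr":[0,0,0],"slide":[-75,-55,-40],"jaw":85},{"dr":[0,0,0],"slide":[-110,-95,-40],"jaw":85},{"dr":[0,0,0],"slide":[-145,-135,-40],"jaw":85},{"dr":[0,0,0],"slide":[-180,-170,-30],"jaw":85},{"dr":[0,0,0],"slide":[-193,-183,-20],"jaw":85},{"dr":[0,0,0],"slide":[-193,-183,-10],"jaw":85}])

```text
clock: 29.5
position: [429.8, 137.7, 143.6]
ee_rot: [1.0, 0.001, 0.001, -0.001]
contact_force: [0.8, 0.1, -0.2]
gripper_width: 84.9
grasp_force: 0.0
```

Request:
step_arm(motion=[{"dr":[0,0,0],"slide":[0,0,10],"jaw":85},{"dr":[0,0,0],"slide":[0,0,20],"jaw":85},{"dr":[0,0,0],"slide":[0,0,20],"jaw":85},{"dr":[0,0,0],"slide":[0,0,20],"jaw":85},{"dr":[0,0,0],"slide":[0,0,20],"jaw":85},{"dr":[0,0,0],"slide":[0,0,20],"jaw":85},{"dr":[0,0,0],"slide":[0,0,20],"jaw":85},{"dr":[0,0,0],"slide":[0,0,20],"jaw":85}])

```text
clock: 30.5
position: [430.1, 136.8, 122.9]
ee_rot: [1.0, 0.0, 0.0, -0.0]
contact_force: [0.7, 0.5, 1.2]
gripper_width: 85.0
grasp_force: 0.0
```

Request:
step_arm(motion=[{"dr":[0,0,0],"slide":[-0.4,-0.5,10],"jaw":85},{"dr":[0,0,0],"slide":[-0.4,-0.5,30],"jaw":85},{"dr":[0,0,0],"slide":[-0.4,-0.5,50],"jaw":85},{"dr":[0,0,0],"slide":[-0.4,-0.5,60],"jaw":85},{"dr":[0,0,0],"slide":[-0.4,-0.5,60],"jaw":85},{"dr":[0,0,0],"slide":[-0.4,-0.5,60],"jaw":80},{"dr":[0,0,0],"slide":[-0.4,-0.5,60],"jaw":60},{"dr":[0,0,0],"slide":[-0.4,-0.5,60],"jaw":45}])

```text
clock: 31.5
position: [430.0, 137.4, 63.3]
ee_rot: [1.0, 0.0, 0.0, -0.0]
contact_force: [0.2, -0.4, 0.7]
gripper_width: 46.0
grasp_force: 0.0
```

Request:
step_arm(motion=[{"dr":[0,0,0],"slide":[0,0,0],"jaw":40},{"dr":[0,0,0],"slide":[0,0,0],"jaw":37},{"dr":[0,0,0],"slide":[0,0,0],"jaw":34},{"dr":[0,0,0],"slide":[0,0,0],"jaw":30},{"dr":[0,0,0],"slide":[0,0,0],"jaw":25},{"dr":[0,0,0],"slide":[0,0,0],"jaw":20},{"dr":[0,0,0],"slide":[0,0,0],"jaw":20},{"dr":[0,0,0],"slide":[0,0,0],"jaw":20}])

```text
clock: 32.5
position: [430.0, 137.5, 63.2]
ee_rot: [1.0, 0.0, 0.0, -0.0]
contact_force: [-0.8, 1.9, 4.9]
gripper_width: 34.5
grasp_force: 59.3
```

Request:
step_arm(motion=[{"dr":[0,0,0],"slide":[0,0,-5],"jaw":20},{"dr":[0,0,0],"slide":[0,0,-20],"jaw":20},{"dr":[0,0,0],"slide":[0,0,-45],"jaw":20},{"dr":[0,0,0],"slide":[3,5,-80],"jaw":20},{"dr":[0,0,0],"slide":[12,20,-110],"jaw":20},{"dr":[0,0,0],"slide":[25,45,-130],"jaw":20},{"dr":[0,0,0],"slide":[45,80,-140],"jaw":20},{"dr":[0,0,0],"slide":[65,120,-140],"jaw":20}])

```text
clock: 33.5
position: [495.2, 16.4, 203.5]
ee_rot: [1.0, 0.0, 0.001, -0.0]
contact_force: [0.5, 0.5, -1.6]
gripper_width: 34.7
grasp_force: 59.9
```

Request:
step_arm(motion=[{"dr":[0,0,0],"slide":[25,42,0],"jaw":20},{"dr":[0,0,0],"slide":[50,84,0],"jaw":20},{"dr":[0,0,0],"slide":[75,126,0],"jaw":20},{"dr":[0,0,0],"slide":[100,165,0],"jaw":20},{"dr":[0,0,0],"slide":[115,190,0],"jaw":20},{"dr":[0,0,0],"slide":[120,199,10],"jaw":20},{"dr":[0,0,0],"slide":[120,199,30],"jaw":20},{"dr":[0,0,0],"slide":[120,199,55],"jaw":20}])

```text
clock: 34.5
position: [613.9, -181.3, 146.5]
ee_rot: [1.0, -0.0, -0.001, -0.0]
contact_force: [0.3, 0.3, -1.6]
gripper_width: 34.4
grasp_force: 60.0
```

Request:
step_arm(motion=[{"dr":[0,0,0],"slide":[0,0,25],"jaw":20},{"dr":[0,0,0],"slide":[0,0,48],"jaw":20},{"dr":[0,0,0],"slide":[0,0,62],"jaw":20},{"dr":[0,0,0],"slide":[0,0,70],"jaw":20},{"dr":[0,0,0],"slide":[0,0,70],"jaw":20},{"dr":[0,0,0],"slide":[0,0,70],"jaw":20},{"dr":[0,0,0],"slide":[0,0,70],"jaw":20},{"dr":[0,0,0],"slide":[0,0,70],"jaw":20}])

```text
clock: 35.5
position: [615.0, -181.8, 78.4]
ee_rot: [1.0, 0.0, 0.0, 0.0]
contact_force: [0.0, -0.5, -1.6]
gripper_width: 34.2
grasp_force: 60.0
```

Run:
```python
from h import *
s=arm.read_state();print(s["position"],s["contact_force"],s["wrist_torque"])
a=optics.get_image("top")[100:230,190:420];b=optics.get_image("side")[120:240,250:450]
cv2.imwrite("pics/5.png",np.vstack([cv2.resize(a,(530,300)),cv2.copyMakeBorder(cv2.resize(b,(500,300)),0,0,0,30,0)]))
```

```text
[ 614.99691094 -181.80740938   78.37538491] [ 0.01901554 -0.45743126 -1.55481168] [ 0.01506267 -0.00083439 -0.02956461]
```

View pics/5.png

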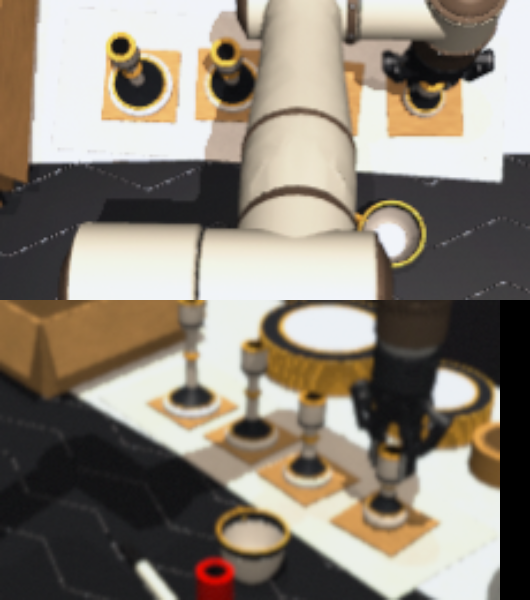

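Stick95 hovers over the centre of pad4 (crop (425,97)), and the other three stand. I'll lower 10 mm.

Request:
step_arm(motion=[{"dr":[0,0,0],"slide":[0,0,2.5],"jaw":20},{"dr":[0,0,0],"slide":[0,0,5],"jaw":20},{"dr":[0,0,0],"slide":[0,0,6.5],"jaw":20},{"dr":[0,0,0],"slide":[0,0,7.5],"jaw":20},{"dr":[0,0,0],"slide":[0,0,8.5],"jaw":20},{"dr":[0,0,0],"slide":[0,0,9],"jaw":20},{"dr":[0,0,0],"slide":[0,0,9.5],"jaw":20},{"dr":[0,0,0],"slide":[0,0,9.5],"jaw":20}])

```text
clock: 36.6
position: [614.8, -181.8, 68.4]
ee_rot: [1.0, 0.0, 0.0, 0.0]
contact_force: [0.1, 0.1, -1.6]
gripper_width: 34.6
grasp_force: 60.1
```

Request:
step_arm(motion=[{"dr":[0,0,0],"slide":[0,0,0.3],"jaw":20},{"dr":[0,0,0],"slide":[0,0,0.6],"jaw":20},{"dr":[0,0,0],"slide":[0,0,0.9],"jaw":20},{"dr":[0,0,0],"slide":[0,0,1],"jaw":20},{"dr":[0,0,0],"slide":[0,0,1],"jaw":20},{"dr":[0,0,0],"slide":[0,0,1],"jaw":20},{"dr":[0,0,0],"slide":[0,0,1],"jaw":20},{"dr":[0,0,0],"slide":[0,0,1],"jaw":20}])

```text
clock: 37.6
position: [615.0, -181.8, 68.3]
ee_rot: [1.0, 0.0, 0.0, 0.0]
contact_force: [-2.3, 1.0, 5.0]
gripper_width: 34.7
grasp_force: 60.6
```

Contact again. Release, rise, and back clear.

Request:
step_arm(motion=[{"dr":[0,0,0],"slide":[0,0,0],"jaw":34},{"dr":[0,0,0],"slide":[0,0,0],"jaw":38},{"dr":[0,0,0],"slide":[0,0,0],"jaw":44},{"dr":[0,0,0],"slide":[0,0,0],"jaw":55},{"dr":[0,0,0],"slide":[0,0,0],"jaw":75},{"dr":[0,0,0],"slide":[0,0,0],"jaw":85},{"dr":[0,0,0],"slide":[0,0,-10],"jaw":85},{"dr":[0,0,0],"slide":[0,0,-40],"jaw":85}])

```text
clock: 38.6
position: [613.7, -181.7, 106.6]
ee_rot: [1.0, -0.0, -0.002, -0.0]
contact_force: [0.6, 0.5, -0.0]
gripper_width: 85.1
grasp_force: 0.0
```

Request:
step_arm(motion=[{"dr":[0,0,0],"slide":[0,0,-40],"jaw":85},{"dr":[0,0,0],"slide":[-5,0,-90],"jaw":85},{"dr":[0,0,0],"slide":[-35,20,-130],"jaw":85},{"dr":[0,0,0],"slide":[-70,50,-140],"jaw":85},{"dr":[0,0,0],"slide":[-110,85,-140],"jaw":85},{"dr":[0,0,0],"slide":[-145,115,-140],"jaw":85},{"dr":[0,0,0],"slide":[-180,150,-140],"jaw":85},{"dr":[0,0,0],"slide":[-200,170,-140],"jaw":85}])

```text
clock: 39.6
position: [413.1, -353.0, 248.5]
ee_rot: [1.0, -0.001, 0.001, 0.0]
contact_force: [-0.3, 0.2, 0.5]
gripper_width: 85.1
grasp_force: 0.0
```

Run:
```python
from h import *
A=optics.get_image("top");B=optics.get_image("side");cv2.imwrite("pics/t6.png",A)
a=A[100:230,190:420];b=B[120:240,250:450]
cv2.imwrite("pics/6.png",np.vstack([cv2.resize(a,(530,300)),cv2.copyMakeBorder(cv2.resize(b,(500,300)),0,0,0,30,0)]))
# pad centre and foot ring: expected pixels in the crop
for p in((643,196),(640.6,72.6),(623,-46.5),(615,-181.5)):
    print((proj("top",np.array([*p,5]))-[190,100])*[530/230,300/130])
```

```text
[140.66320341  84.38291368]
[232.60899464  84.03310588]
[322.12106217  94.99586422]
[423.77453579  99.00908525]
```

View pics/6.png

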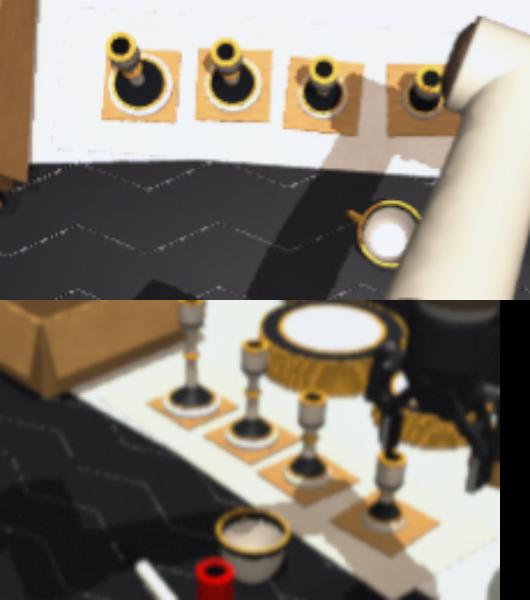

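All four sticks stand upright and centred. Their feet sit at crop (140,82), (233,83), (322,94) and (424,97), against pad centres (141,84), (233,84), (322,95) and (424,99). The cup hasn't moved and the arm is clear, so I'm handing it in.

```bash
python3 -c "
from bench import arm
print(arm.job_done())"
```

```text
the job is handed in; nothing more can be done
None
```

The job is handed in: the four candlesticks stand upright in height order, centred on pads 1 to 4 with the tallest by the carton, and the teacup was not touched (about 40 s of the 120 s used).

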